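# Lock the decorating wheel

## Task

Lock the potter's decorating wheel so the bowl on it can be painted: with the outside of your fingers push the wheel round by its upright red peg until the slot in its rim (between the two brass blocks) faces the steel locking bar, then push the bar by its upright yellow tab all the way home into the slot. Nothing is to be gripped or lifted: the bowl stays sitting in the middle of the wheel, and the glaze jar, the blue mug and the tiles stay where they stand.

Things in the scene. Friction and masses are not known exactly. Their poses are not given: they have to be found in the camera images.
- stand: Fixed grey stand of the wheel (turntable). Origin on the table at the vertical axle; z up, +y points level from the axle to the locking bar, which slides along y. Foot 170 mm across; a flat arm 50 mm wide, 10 mm high carries the bar's guide, a post 34 mm wide, 12 mm thick, 141 mm from the axle, top 68 mm above the table. Beyond 150 mm from the axle it leaves the table free.
- axis (a point): Point on the wheel's axle at the wheel's top face, 64 mm above the table.
- wheel (a joint): Angle of the wheel (rad): 0 when the slot faces the bar, growing counterclockwise from above. It starts at 0.5 to 1.6, so turn it clockwise. Aluminium disc 245 mm across, 14 mm thick, top face 64 mm above the table. Light friction (a push of about 1.3 N at the peg); it stays where it is left and turns about 3 rad to either side of 0.
- slot_mouth (a point): Middle of the open mouth of the slot, at the rim on the wheel's top face, 122.5 mm from the axle. The slot runs radially inward, 18 mm wide, 27 mm deep, through the full thickness, between two brass blocks each 16 mm wide.
- peg_top (a point): Centre of the top of the upright red peg fixed to the wheel: 16 mm across, from 64 to 104 mm above the table, 92 mm from the axle. From above the peg is 150 degrees (2.618 rad) counterclockwise of the slot: with the slot facing the bar it stands at -120 degrees in the stand's frame (x axis 0, y axis 90 degrees).
- lock_bar (a joint): Travel of the locking bar (m): 0 drawn back (its start), 0.034 fully home at its stop. It slides straight to the axle with about 2 N of friction and stays where it is left. After about 11 mm it meets the wheel's rim and goes on only where the slot is; the rounded nose finds its way in if the slot is within about 4 mm of the bar's line.
- bar_nose (a point): Top of the tip of the bar's rounded nose, 134 mm from the axle when drawn back. The bar is steel, 12 mm wide, 10 mm thick, 60 mm long, its centre line 57 mm above the table.
- bar_tab (a point): Top centre of the upright yellow tab at the bar's outer end, 97 mm above the table; 189 mm from the axle when drawn back, 155 mm when home. The tab is 36 mm wide across the bar, 10 mm thick along it, and stands from 52 to 97 mm above the table; push its face that looks away from the wheel.
- bowl: Loose white bowl, 90 mm across the rim, 36 mm high, standing in the middle of the wheel and turning with it. Origin at the centre of its underside, 64 mm above the table.
- glaze_jar: Loose lidded amber jar, 68 mm across, 85 mm high; origin at the centre of its underside.
- mug: Loose blue cup, 76 mm across, 75 mm high; origin at the centre of its underside.
- tiles: Loose pair of cream tiles lying one on the other, 94 by 93 mm, 20 mm high, one piece; origin at the centre of its underside.

How it is judged (in metres and radians):
On the way, in this order (a step that is already met when the one before it is completed fails the run):
1. the wheel is turned so that its slot faces the bar, while the bar is still back (value of joint wheel between -0.08 and 0.08 rad and value of joint lock_bar below 0.012 m), for 0.1 s.
2. the bar is pushed home into the slot (value of joint wheel between -0.05 and 0.05 rad and value of joint lock_bar above 0.03 m), for 0.2 s.
At the end, for the whole second after the job is handed in: The bar is at least 30 mm in (of 34 mm), its nose in the slot, the wheel within 0.05 rad of facing the bar; the bowl stands upright and at rest on the wheel within 25 mm of its centre; jar, mug and tiles upright within 20 mm of where they began (all of step 2 and horizontal distance between bowl and axis below 0.025 m and z of bowl in the frame of axis between -0.006 and 0.006 m and angle between each of bowl, glaze_jar, mug, tiles's own z axis and vertical below 0.1 rad and linear speed of bowl below 0.02 m/s and distance of each of glaze_jar, mug, tiles from where it was at the start of the episode below 0.02 m); the robot touches nothing.
It fails at once if the bowl is lifted off the wheel, tipped or shoved off its middle (z of bowl in the frame of axis above 0.01 m or angle between bowl's own z axis and vertical above 0.25 rad or horizontal distance between bowl and axis above 0.03 m).
It fails at once if the jar, mug or tiles are moved, lifted or tipped (distance of any of glaze_jar, mug, tiles from where it was at the start of the episode above 0.025 m or angle between any of glaze_jar, mug, tiles's own z axis and vertical above 0.3 rad).
It also fails if it takes over 58 s, if anything falls off the work surface, if the arm or the gripper's body presses on something with over 40 N, if the wrist force passes 120 N, or if a joint passes its speed limit or range.

## Robot

A 6-joint arm with a two-finger parallel gripper is mounted at the origin on the work surface. World frame = base frame: x ahead of the robot, y to its left, z up, the work surface at z = 0. Lengths are in m, angles in degrees, forces in N, time in s.
With the tool pointing down it reaches from about 0.35 to 0.775 m from the base axis. Payload 5.5 kg.
Tool frame: the origin (TCP) lies at the very end of the fingers, on their centre line; the grasp point (between the pads) lies 19 mm behind it; z points along the fingers, y is the line along which they close (so a half turn about z gives the same grasp; the last joint's range is limited). The gripper opens to 85 mm and grips with 20 to 120 N. Pads are 22 mm wide; open, the fingers measure 114 mm over their backs; the gripper's body (76 mm by 85 mm) begins 54 mm behind the grasp point. The pads swing forward as they close: fully open they stand 13 mm farther back than shut.
Start: joints at [63.507, 17.945, 2.641, 74.691, 0, 82.002], TCP at [0.182, 0.545, 0.2] pointing down, gripper open.
Joint ranges: [-158.12, 158.12], [-49.38, 96.58], [-58.88, 72.47], [-126.05, 133.96], [-84.25, 85.87], [-180, 180]. Speed limits (degrees/s): [147.25, 147.25, 180, 180, 180, 180].

## Interface

Orientations are given as a 3x3 rotation matrix whose columns are the frame's x, y, z axes.
In Python, from bench import robot gives the robot as it stands.
- The arm moves only by the tool play_rows, never from a script. Its arguments are lists of equal length, an entry for each row: "fingers": the opening, from 0 (shut) to 1 (fully open); "slide": the shift along the tool's x, y, z in units of 400 mm (1.0 is 400 mm), a list of three; "spin": the turn about the tool's z in units of 45 degrees (1.0 is 45 degrees). In form: {"fingers": [fingers, ...], "slide": [[dx, dy, dz], ...], "spin": [spin, ...]}. A call has 1 to 12 rows; each row shifts and turns the commanded pose from where the row before left it, along the tool's axes as they then stand; what a row does not reach is not made up. A row lasts 1/12 s, in which the tool goes at most 41.7 mm and 7.16 degrees, less where a joint would pass 70% of its speed; a pose out of reach is approached as far as the arm can. A call with a number of a shift or a turn outside -1 to 1 is refused whole. A call with a gripper value outside its range is refused whole. The fingers move at their own pace and stop on an object; the grip force is fixed at half the most. Time passes only in rows, so rows that do not move let the fingers close. It gives the time, the measured TCP pose, the force, the opening and the grip force at its end, in the units of the state.
- robot.get_state(): the state, without advancing time (a new reading comes with each control period).
- robot.snapshot(name): name is "side" or "top"; returns the picture (384x512x3 uint8, red, green, blue); there is no depth.
- robot.camera_info(name): a dict with "vertical_fov" (degrees; the focal length in pixels is half the picture's height over the tangent of half this angle, whatever the lens; pixels are square), "cx", "cy" (the principal point, pixels), "view" (4x4, takes a point from world to camera coordinates). Camera axes: x right, y down, z forward; pixel columns grow to the right and rows downward; lengths in m; the calibration is good to about 2 mm. A picture is of the moment at which its call begins. camera_info takes no time and is no camera call.
- robot.hand_in(): hands the job in; it is judged then, once.
Trained networks look in the newest picture that a camera, given by its name, has taken for a name from the list of things; names that differ only in an ending like _2 or _b are one class to them, and where a whole thing is asked for, a point or a joint stands for the part that bears it (a point fixed in the world has none). Each returns a list of dicts, best first, with "confidence" (0 to 1); they miss things now and then, are a little off and sometimes report something else, mostly with a low value. They report only what shows in the picture. A call takes as long as a camera call.
- robot.outline_of(thing, camera): "pixels" (384x512 bool, what is visible of it).
- robot.spot_point(thing, camera): "position" ([x, y, z] in m, in world coordinates, good to about 4 mm: a listed point, or the origin of a listed thing).
The state is a dict: "time": time; "joint_positions": joint angles; "joint_vel": joint speeds; "tau": joint torques, N m; "tcp_pos": TCP position; "eef_rot": TCP orientation; "ft_force": force on the tool from outside, world axes, zero at the start; "wrist_torque": the same for the moment, N m; "gripper_width": finger opening in m; "grip_force": force on a finger pad.
Only numpy, scipy, OpenCV 4.12 (cv2) and the standard library are available. Lean on these libraries where they do the work, as an engineer would, in place of code of your own. Each camera call takes 0.05 s, during which the arm holds its last target. There are 200 camera calls.

## Working session

There is one attempt and no reset: what is moved stays moved. The work goes in short steps, Python scripts to look and compute and a tool call to move; the robot and the scene stay as the last step left them, time stands still between calls to the robot, and variables do not carry over. Pictures are saved under pics/ and viewed, at most 10 in all, crops included, and the job is handed in when it is done.

Besides the shell and the picture viewer there is one more tool, called after "Emit:" as name(argument=value, ...), one argument or row to a line, values as JSON. play_rows: Moves the arm, as the interface text tells. Shifts and turns lie within -1 to 1; 1 stands for 400 mm of shift or 45 degrees of turn. Its arguments: {"type":"object","properties":{"fingers":{"type":"array"},"slide":{"type":"array"},"spin":{"type":"array"}},"required":["fingers","slide","spin"]}

```bash
mkdir -p pics
python3 - <<'E'
from bench import robot
import cv2,numpy as np
for c in("top","side"):
    p=robot.snapshot(c); cv2.imwrite(f"pics/{c}0.png",p[:,:,::-1])
    for t in("stand","axis","slot_mouth","peg_top","bar_nose","bar_tab","bowl","glaze_jar","mug","tiles"):
        r=robot.spot_point(t,c)
        print(c,t,[(np.round(d["position"],3).tolist(),round(d["confidence"],2)) for d in r[:2]])
s=robot.get_state();print(s["time"],s["tcp_pos"],s["eef_rot"],s["gripper_width"])
E
```

```text
top stand [([0.593, -0.126, -0.002], 0.8)]
top axis []
top slot_mouth [([0.479, -0.176, 0.068], 0.84)]
top peg_top [([0.682, -0.134, 0.102], 0.56)]
top bar_nose [([0.534, -0.002, 0.064], 0.54)]
top bar_tab []
top bowl [([0.593, -0.126, 0.066], 0.91)]
top glaze_jar [([0.777, -0.042, 0.003], 0.72)]
top mug [([0.637, 0.105, 0.001], 0.85)]
top tiles [([0.716, -0.306, 0.001], 0.7), ([0.632, 0.108, 0.003], 0.31)]
side stand [([0.595, -0.122, -0.005], 0.88)]
side axis [([0.589, -0.12, 0.063], 0.9)]
side slot_mouth [([0.483, -0.178, 0.066], 0.64)]
side peg_top [([0.68, -0.138, 0.105], 0.96), ([0.643, 0.106, -0.003], 0.61)]
side bar_nose [([0.534, -0.004, 0.064], 0.57)]
side bar_tab [([0.511, 0.049, 0.099], 0.88), ([0.685, -0.135, 0.105], 0.26)]
side bowl [([0.592, -0.128, 0.062], 0.86)]
side glaze_jar [([0.775, -0.045, 0.002], 0.59)]
side mug [([0.644, 0.108, -0.001], 0.65), ([0.59, -0.119, 0.063], 0.51)]
side tiles [([0.714, -0.306, 0.003], 0.88)]
1.1 [0.18242093 0.54533761 0.20040811] [[-9.48365283e-01  3.17180214e-01  3.01985802e-05]
 [ 3.17180216e-01  9.48365280e-01  7.60815177e-05]
 [-4.50773286e-06  8.17314623e-05 -9.99999997e-01]] 0.08546020122185638
```

View pics/top0.png

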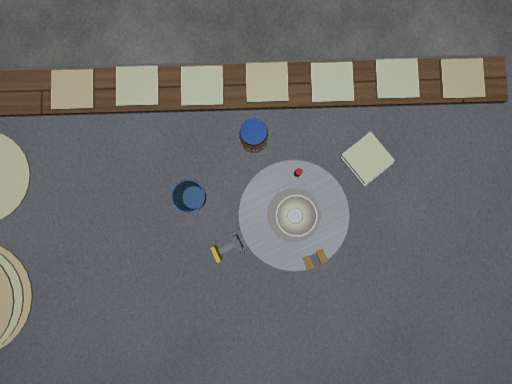

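View pics/side0.png

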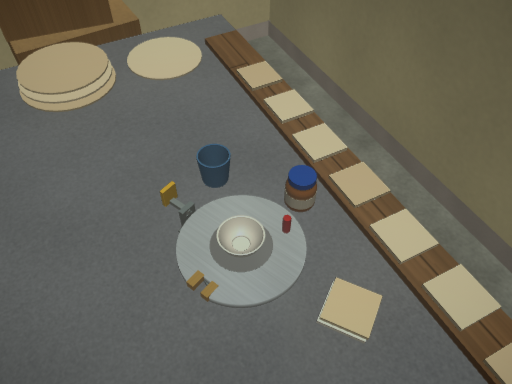

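The top view shows the wheel at about (294,215), the peg at (299,172), the brass blocks at about (315,259), the bar at (230,246) and the tab at (216,254). The side view agrees with this. The bar lies at about 115° in the world frame, the slot at about 204° and the peg at about -7°, so the wheel has to turn roughly 89° clockwise.

Emit:
play_rows(
  fingers=[0,0,0,0,0,0,0,0,0,0,0,0],
  slide=[
    [-0.071,-0.047,0],
    [-0.071,-0.047,0],
    [-0.071,-0.047,0],
    [-0.071,-0.047,0],
    [-0.071,-0.047,0],
    [-0.071,-0.047,0],
    [-0.071,-0.047,0],
    [-0.071,-0.047,0],
    [-0.071,-0.047,0],
    [-0.071,-0.047,0],
    [-0.071,-0.047,0],
    [-0.071,-0.047,0],
  ],
  spin=[0,0,0,0,0,0,0,0,0,0,0,0],
)

```text
time: 2.1
tcp_pos: [0.4349, 0.2218, 0.2007]
eef_rot: [[-0.948, 0.317, 0.001], [0.317, 0.948, 0.0], [-0.001, 0.001, -1.0]]
ft_force: [1.1, 0.2, 0.2]
gripper_width: -0.0003
grip_force: 0.0
```

Emit:
play_rows(
  fingers=[0,0,0,0,0,0,0,0,0,0,0,0],
  slide=[
    [-0.071,-0.047,0],
    [-0.071,-0.047,0],
    [-0.071,-0.047,0],
    [-0.071,-0.047,0],
    [-0.071,-0.047,0],
    [-0.071,-0.047,0],
    [-0.071,-0.047,0],
    [-0.071,-0.047,0],
    [-0.071,-0.047,0],
    [-0.071,-0.047,0],
    [-0.071,-0.047,0],
    [-0.071,-0.047,0],
  ],
  spin=[0,0,0,0,0,0,0,0,0,0,0,0],
)

```text
time: 3.1
tcp_pos: [0.6865, -0.1003, 0.2003]
eef_rot: [[-0.948, 0.317, 0.0], [0.317, 0.948, 0.0], [-0.0, 0.0, -1.0]]
ft_force: [0.9, 0.3, 0.7]
gripper_width: 0.0002
grip_force: 0.0
```

Emit:
play_rows(
  fingers=[0,0,0,0],
  slide=[
    [0,0,0],
    [0,0,0],
    [0,0,0],
    [0,0,0],
  ],
  spin=[-0.128,-0.128,0,0],
)

```text
time: 3.43
tcp_pos: [0.6856, -0.0989, 0.2001]
eef_rot: [[-0.992, 0.124, -0.0], [0.124, 0.992, 0.0], [0.001, 0.0, -1.0]]
ft_force: [0.0, -0.4, 0.2]
gripper_width: 0.0002
grip_force: 0.0
```

Emit:
play_rows(
  fingers=[0,0,0,0,0,0,0,0],
  slide=[
    [0,0,0.078],
    [0,0,0.078],
    [0,0,0.078],
    [0,0,0.078],
    [0,0,0],
    [0,-0.016,0],
    [0,-0.016,0],
    [0,0,0],
  ],
  spin=[0,0,0,0,0,0,0,0],
)

```text
time: 4.1
tcp_pos: [0.686, -0.1134, 0.0788]
eef_rot: [[-0.992, 0.123, 0.005], [0.123, 0.992, -0.002], [-0.005, -0.001, -1.0]]
ft_force: [0.5, -0.2, 0.4]
gripper_width: 0.0001
grip_force: 0.0
```

Emit:
play_rows(
  fingers=[0,0,0,0,0,0,0,0,0,0,0,0],
  slide=[
    [-0.0026,-0.0106,0],
    [-0.0026,-0.0106,0],
    [-0.0026,-0.0106,0],
    [-0.0026,-0.0106,0],
    [-0.0026,-0.0106,0],
    [-0.0026,-0.0106,0],
    [-0.0026,-0.0106,0],
    [-0.0026,-0.0106,0],
    [-0.0026,-0.0106,0],
    [-0.0026,-0.0106,0],
    [-0.0026,-0.0106,0],
    [-0.0026,-0.0106,0],
  ],
  spin=[0.06,0.06,0.06,0.06,0.06,0.06,0.06,0.06,0.06,0.06,0.06,0.06],
)

```text
time: 5.1
tcp_pos: [0.6785, -0.1639, 0.0786]
eef_rot: [[-0.771, 0.637, 0.004], [0.637, 0.771, -0.002], [-0.004, 0.002, -1.0]]
ft_force: [-0.8, -0.3, 0.0]
gripper_width: 0.0001
grip_force: 0.0
```

```bash
cat > m.py <<'E'
from bench import robot
import cv2,numpy as np
def look(n,things=("axis","slot_mouth","peg_top","bar_nose","bar_tab","bowl")):
    for c in("top","side"):
        p=robot.snapshot(c); cv2.imwrite(f"pics/{c}{n}.png",p[:,:,::-1])
        for t in things:
            r=robot.spot_point(t,c)
            print(c,t,[(np.round(d["position"],3).tolist(),round(d["confidence"],2)) for d in r[:1]])
    s=robot.get_state();print(s["time"],s["tcp_pos"],s["ft_force"])
E
python3 -c "
import m;m.look(1)"
```

```text
top axis []
top slot_mouth []
top peg_top [([0.681, -0.137, 0.102], 0.94)]
top bar_nose [([0.537, 0.001, 0.067], 0.71)]
top bar_tab [([0.512, 0.047, 0.101], 0.72)]
top bowl [([0.594, -0.125, 0.064], 0.73)]
side axis [([0.589, -0.12, 0.062], 0.74)]
side slot_mouth [([0.48, -0.175, 0.066], 0.94)]
side peg_top [([0.683, -0.136, 0.103], 0.77)]
side bar_nose [([0.535, -0.006, 0.062], 0.64)]
side bar_tab [([0.509, 0.048, 0.096], 0.86)]
side bowl [([0.589, -0.129, 0.062], 0.71)]
5.8 [ 0.67689025 -0.16249728  0.07547055] [ 0.85424778  0.08750217 -0.37616058]
```

View pics/side1.png

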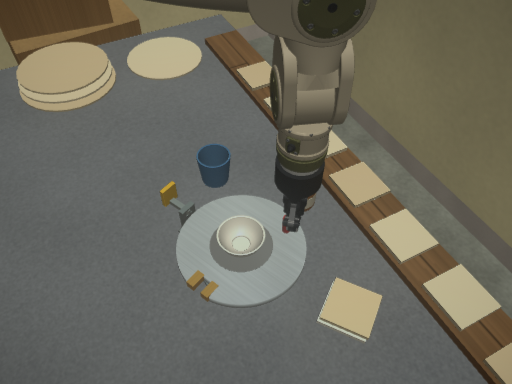

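```bash
cat >> m.py <<'E'
def proj(c,P):
    i=robot.camera_info(c);f=192/np.tan(np.radians(i["vertical_fov"]/2))
    q=np.array(i["view"])@np.append(P,1);return [round(float(f*q[0]/q[2]+i["cx"]),1),round(float(f*q[1]/q[2]+i["cy"]),1)]
E
python3 - <<'E'
import m,cv2,numpy as np
for c in("top","side"):
    s=m.robot.get_state()
    for n,P in(("tcp",s["tcp_pos"]),("peg",[.682,-.136,.104]),("pegbase",[.682,-.136,.064]),("axis",[.592,-.124,.064])):print(c,n,m.proj(c,P))
a=cv2.imread("pics/side1.png")[150:290,190:330];b=cv2.imread("pics/top1.png")[140:280,230:370]
cv2.imwrite("pics/c1.png",cv2.resize(np.hstack([a,b]),None,fx=2.8,fy=2.8,interpolation=2))
E
```

```text
top tcp [309.6, 175.9]
top peg [299.0, 172.5]
top pegbase [297.0, 174.5]
top axis [293.0, 215.1]
side tcp [290.1, 238.9]
side peg [286.2, 218.6]
side pegbase [285.0, 231.2]
side axis [240.5, 244.4]
```

View pics/c1.png

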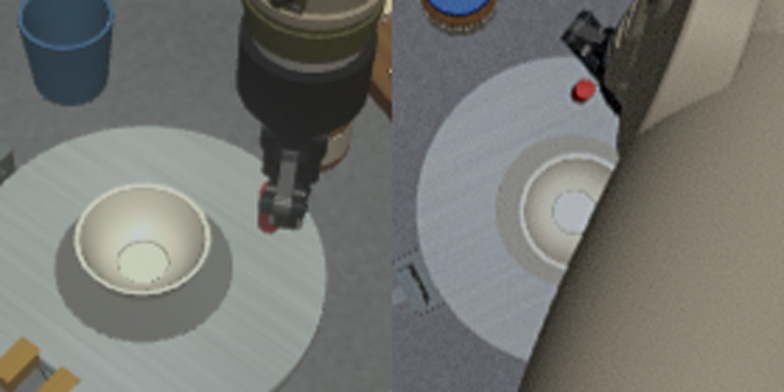

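The wheel hasn't moved: the peg still shows at about (286,218) in the side view. The fingertip appears at about (292,230), although the TCP projects to (290,239). I need to know whether the fingers passed over the peg or beside it.

Run:
```python
import m,cv2,numpy as np
a=m.robot.snapshot("side")[:,:,::-1];z=cv2.imread("pics/side0.png")
s=m.robot.get_state();print(s["tcp_pos"],s["gripper_width"],s["ft_force"],s["joint_positions"])
P=s["tcp_pos"];o=cv2.resize(np.hstack([a[185:255,255:325],z[185:255,255:325]]),None,fx=5.7,fy=5.7,interpolation=cv2.INTER_NEAREST)
for h in(0,.02,.04,.06):
    u=m.proj("side",P+[0,0,h]);cv2.circle(o,(int((u[0]-255)*5.7),int((u[1]-185)*5.7)),2,(0,255,0),-1)
cv2.imwrite("pics/c2.png",o)
d=np.abs(a.astype(int)-z).sum(2)>60
for r in range(205,250,2):
    c=np.where(d[r,260:330])[0]; print(r,(c.min()+260,c.max()+260,len(c)) if len(c) else None)
```

```text
[ 0.67689482 -0.16254627  0.07546381] -1.7053668590345794e-05 [-0.35871699  0.03368627 -0.27903418] [-2.01051648e+01  3.45610827e+01  1.09410279e+01  6.63903917e+01
  6.49589622e-03  1.92587334e+01]
205 (np.int64(284), np.int64(305), 20)
207 (np.int64(283), np.int64(304), 19)
209 (np.int64(283), np.int64(303), 19)
211 (np.int64(283), np.int64(303), 15)
213 (np.int64(285), np.int64(303), 15)
215 (np.int64(285), np.int64(302), 18)
217 (np.int64(284), np.int64(300), 17)
219 (np.int64(284), np.int64(300), 14)
221 (np.int64(286), np.int64(298), 12)
223 (np.int64(287), np.int64(299), 13)
225 (np.int64(287), np.int64(299), 12)
227 (np.int64(286), np.int64(298), 11)
229 (np.int64(286), np.int64(297), 10)
231 (np.int64(290), np.int64(296), 7)
233 None
235 None
237 None
239 None
241 None
243 None
245 None
247 None
249 None
```

View pics/c2.png

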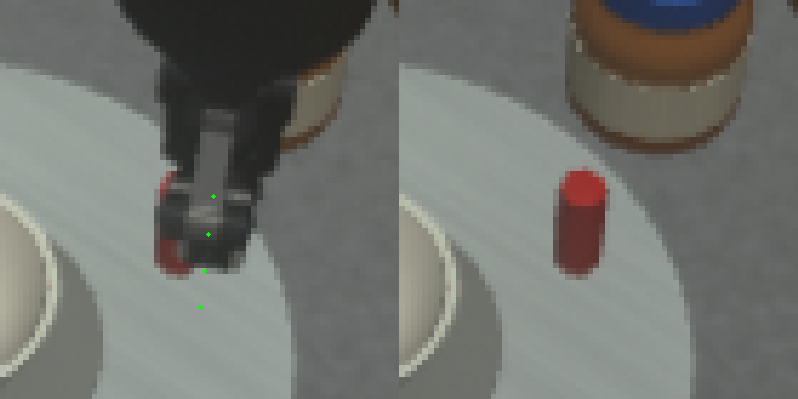

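The crop shows the fingertip ending at about (292,231). That puts its real height around 105 mm, roughly 30 mm above the reported TCP, so the fingers went over the peg. I'll go back above it, then descend in small checked steps.

Emit:
play_rows(
  fingers=[0,0,0,0,0,0,0,0,0,0,0,0],
  slide=[
    [0,0,-0.04],
    [0,0,-0.04],
    [0,0,0],
    [0,0,0],
    [0,0,0],
    [0,0,0],
    [0,0,0],
    [0,0.054,0],
    [0,0.054,0],
    [0,0.054,0],
    [0,0,0],
    [0,0,0],
  ],
  spin=[0,0,-0.144,-0.144,-0.144,-0.144,-0.144,0,0,0,0,0],
)

```text
time: 6.85
tcp_pos: [0.6849, -0.0971, 0.1076]
eef_rot: [[-0.993, 0.119, -0.0], [0.119, 0.993, -0.0], [0.0, -0.0, -1.0]]
ft_force: [0.8, 0.3, 1.2]
gripper_width: 0.0003
grip_force: 0.0
```

Emit:
play_rows(
  fingers=[0,0,0,0,0,0,0],
  slide=[
    [0,0,0.04],
    [0,0,0.04],
    [0,0,0.012],
    [0,0,0.01],
    [0,0,0.008],
    [0,0,0],
    [0,0,0],
  ],
  spin=[0,0,0,0,0,0,0],
)

```text
time: 7.43
tcp_pos: [0.6851, -0.0987, 0.0642]
eef_rot: [[-0.993, 0.122, 0.001], [0.122, 0.993, -0.0], [-0.001, -0.0, -1.0]]
ft_force: [-0.6, 1.0, 0.3]
gripper_width: 0.0002
grip_force: 0.0
```

Run:
```python
import m,cv2,numpy as np
a=m.robot.snapshot("side")[:,:,::-1];t=m.robot.snapshot("top")[:,:,::-1];cv2.imwrite("pics/t3.png",t)
s=m.robot.get_state();P=s["tcp_pos"];print(P,s["ft_force"])
o=cv2.resize(np.hstack([a[165:235,255:325],t[130:200,260:330]]),None,fx=5.7,fy=5.7,interpolation=cv2.INTER_NEAREST)
for h in(0,.02,.04,.06):
    u=m.proj("side",P+[0,0,h]);cv2.circle(o,(int((u[0]-255)*5.7),int((u[1]-165)*5.7)),2,(0,255,0),-1)
    u=m.proj("top",P+[0,0,h]);cv2.circle(o,(int((u[0]-190)*5.7),int((u[1]-130)*5.7)),2,(0,255,0),-1)
cv2.imwrite("pics/c3.png",o)
```

```text
[ 0.68531571 -0.09861128  0.06445022] [ 0.00360129 -0.12944539  0.68532028]
```

View pics/c3.png

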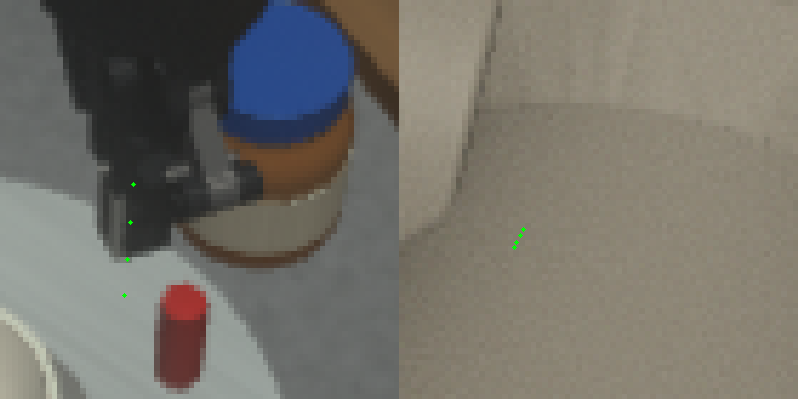

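The fingertip's lower end shows at about y=255 in the crop, against y=296 for the TCP. That is again about 28 mm too high. I'll descend another 5 mm and check the force before going further.

Emit:
play_rows(
  fingers=[0,0,0],
  slide=[
    [0,0,0.006],
    [0,0,0.006],
    [0,0,0],
  ],
  spin=[0,0,0],
)

```text
time: 7.78
tcp_pos: [0.6845, -0.0982, 0.0584]
eef_rot: [[-0.993, 0.121, -0.001], [0.121, 0.993, 0.0], [0.001, 0.0, -1.0]]
ft_force: [0.3, 0.1, -0.0]
gripper_width: 0.0003
grip_force: 0.0
```

No contact below the wheel's height, so the offset is confirmed.

Emit:
play_rows(
  fingers=[0,0,0,0],
  slide=[
    [0,0,0.008],
    [0,0,0.008],
    [0,0,0.006],
    [0,0,0],
  ],
  spin=[0,0,0,0],
)

```text
time: 8.12
tcp_pos: [0.6842, -0.0982, 0.049]
eef_rot: [[-0.993, 0.121, -0.001], [0.121, 0.993, 0.0], [0.001, 0.0, -1.0]]
ft_force: [-0.6, -0.1, -0.8]
gripper_width: -0.0001
grip_force: 0.0
```

Emit:
play_rows(
  fingers=[0,0,0,0,0,0,0,0],
  slide=[
    [0,-0.01,0],
    [0,-0.01,0],
    [0,-0.01,0],
    [0,0,0],
    [-0.0026,-0.0106,0],
    [-0.0026,-0.0106,0],
    [-0.0026,-0.0106,0],
    [-0.0026,-0.0106,0],
  ],
  spin=[0,0,0,0,0.06,0.06,0.06,0.06],
)

```text
time: 8.78
tcp_pos: [0.6843, -0.1275, 0.0502]
eef_rot: [[-0.952, 0.307, 0.0], [0.307, 0.952, 0.001], [-0.0, 0.001, -1.0]]
ft_force: [-0.1, 2.2, -0.3]
gripper_width: -0.0006
grip_force: 0.7
```

```bash
python3 -c "
import m;m.look(4,('slot_mouth','peg_top','bowl'))"
```

```text
top slot_mouth [([0.776, -0.043, 0.002], 0.61)]
top peg_top []
top bowl []
side slot_mouth [([0.473, -0.159, 0.063], 0.93)]
side peg_top [([0.681, -0.151, 0.105], 0.58)]
side bowl [([0.589, -0.128, 0.063], 0.86)]
9.1833 [ 0.68417387 -0.12748057  0.0500474 ] [ 0.30236978 -0.29674958  0.05701458]
```

Emit:
play_rows(
  fingers=[0,0,0,0,0,0,0,0,0,0,0,0],
  slide=[
    [-0.0026,-0.0106,0],
    [-0.0026,-0.0106,0],
    [-0.0026,-0.0106,0],
    [-0.0026,-0.0106,0],
    [-0.0026,-0.0106,0],
    [-0.0026,-0.0106,0],
    [-0.0026,-0.0106,0],
    [-0.0026,-0.0106,0],
    [-0.0026,-0.0106,0],
    [-0.0026,-0.0106,0],
    [-0.0026,-0.0106,0],
    [-0.0026,-0.0106,0],
  ],
  spin=[0.06,0.06,0.06,0.06,0.06,0.06,0.06,0.06,0.06,0.06,0.06,0.06],
)

```text
time: 10.18
tcp_pos: [0.668, -0.1764, 0.0501]
eef_rot: [[-0.639, 0.769, 0.001], [0.769, 0.639, 0.0], [-0.001, 0.001, -1.0]]
ft_force: [2.5, 0.8, -0.5]
gripper_width: 0.0003
grip_force: 0.8
```

Emit:
play_rows(
  fingers=[0,0,0,0,0,0,0,0,0,0,0],
  slide=[
    [-0.0026,-0.0106,0],
    [-0.0026,-0.0106,0],
    [-0.0026,-0.0106,0],
    [-0.0026,-0.0106,0],
    [-0.0026,-0.0106,0],
    [-0.0026,-0.0106,0],
    [-0.0026,-0.0106,0],
    [-0.0026,-0.0106,0],
    [-0.0026,-0.0106,0],
    [-0.0026,-0.0106,0],
    [0,0,0],
  ],
  spin=[0.06,0.06,0.06,0.06,0.06,0.06,0.06,0.06,0.06,0.06,0],
)

```text
time: 11.1
tcp_pos: [0.6347, -0.2055, 0.0501]
eef_rot: [[-0.221, 0.975, 0.0], [0.975, 0.221, -0.0], [-0.0, -0.0, -1.0]]
ft_force: [-0.4, 0.7, -0.1]
gripper_width: -0.0
grip_force: 0.0
```

```bash
python3 -c "
import m;m.look(5)"
```

```text
top axis []
top slot_mouth [([0.506, -0.034, 0.066], 0.82)]
top peg_top [([0.613, -0.215, 0.101], 0.55)]
top bar_nose [([0.535, 0.001, 0.068], 0.46)]
top bar_tab [([0.513, 0.048, 0.102], 0.5)]
top bowl [([0.592, -0.122, 0.064], 0.94)]
side axis [([0.592, -0.122, 0.061], 0.69)]
side slot_mouth [([0.507, -0.039, 0.064], 0.84)]
side peg_top [([0.614, -0.213, 0.102], 0.74)]
side bar_nose [([0.537, -0.005, 0.065], 0.57)]
side bar_tab [([0.642, 0.106, -0.002], 0.35)]
side bowl [([0.59, -0.123, 0.065], 0.94)]
11.8 [ 0.63504462 -0.20518083  0.04994632] [ 0.32143942  0.50486329 -0.9254296 ]
```

Emit:
play_rows(
  fingers=[0,0,0,0,0,0,0],
  slide=[
    [-0.0026,-0.0106,0],
    [-0.0026,-0.0106,0],
    [-0.0026,-0.0106,0],
    [-0.0026,-0.0106,0],
    [-0.0026,-0.0106,0],
    [-0.0026,-0.0106,0],
    [0,0,0],
  ],
  spin=[0.06,0.06,0.06,0.06,0.06,0.06,0],
)

```text
time: 12.38
tcp_pos: [0.6099, -0.2142, 0.05]
eef_rot: [[0.06, 0.998, -0.0], [0.998, -0.06, 0.0], [0.0, -0.0, -1.0]]
ft_force: [0.2, 0.2, 0.6]
gripper_width: -0.0002
grip_force: 0.0
```

```bash
cat >> m.py <<'E'
def ray(c,uv,z):
    i=robot.camera_info(c);f=192/np.tan(np.radians(i["vertical_fov"]/2));V=np.array(i["view"])
    d=V[:3,:3].T@np.array([(uv[0]-i["cx"])/f,(uv[1]-i["cy"])/f,1]);o=-V[:3,:3].T@V[:3,3]
    return (o+d*(z-o[2])/d[2])[:2]
E
python3 - <<'E'
import m,cv2,numpy as np
m.look(6,('slot_mouth','peg_top','bar_nose','bar_tab','axis'))
for c in("top","side"):
    p=cv2.imread(f"pics/{c}6.png");h=cv2.cvtColor(p,cv2.COLOR_BGR2HSV)
    k=cv2.inRange(h,(12,110,60),(35,255,255))
    n,l,s,q=cv2.connectedComponentsWithStats(k)
    for i in range(1,n):
        if s[i,4]>=15 and abs(q[i][0]-230)<90 and abs(q[i][1]-235)<70: print(c,s[i].tolist(),q[i].round(1),m.ray(c,q[i],.068).round(4),m.ray(c,q[i],.097).round(4))
t=cv2.imread("pics/top6.png")[180:280,190:350];cv2.imwrite("pics/c6.png",cv2.resize(t,None,fx=5,fy=5,interpolation=2))
E
```

```text
top slot_mouth [([0.54, -0.015, 0.062], 0.69)]
top peg_top [([0.586, -0.22, 0.102], 0.82)]
top bar_nose [([0.534, -0.0, 0.063], 0.64)]
top bar_tab [([0.512, 0.048, 0.098], 0.45)]
top axis []
side slot_mouth [([0.536, -0.02, 0.064], 0.67)]
side peg_top [([0.585, -0.215, 0.101], 0.77)]
side bar_nose [([0.538, -0.006, 0.064], 0.86)]
side bar_tab [([0.512, 0.046, 0.096], 0.55)]
side axis [([0.592, -0.123, 0.064], 0.74)]
12.9833 [ 0.61050818 -0.21407631  0.04993099] [-0.78168731  0.37074429  0.71137648]
top [241, 226, 14, 11, 71] [247.3 231. ] [ 0.56   -0.0221] [ 0.5614 -0.023 ]
top [248, 240, 14, 11, 79] [254.3 244.5] [ 0.53   -0.0367] [ 0.5325 -0.0371]
top [210, 245, 12, 18, 110] [215.9 253.5] [0.5128 0.0482] [0.5159 0.0447]
side [160, 181, 17, 26, 267] [168.  192.8] [0.5151 0.0566] [0.5099 0.0312]
side [307, 184, 10, 15, 83] [311.3 191.7] [ 0.7793 -0.0764] [ 0.7631 -0.0963]
side [195, 207, 15, 13, 117] [201.5 212.9] [ 0.5555 -0.0236] [ 0.5486 -0.0457]
side [184, 218, 16, 11, 96] [191.6 223.2] [ 0.5282 -0.0382] [ 0.5224 -0.0597]
```

View pics/c6.png

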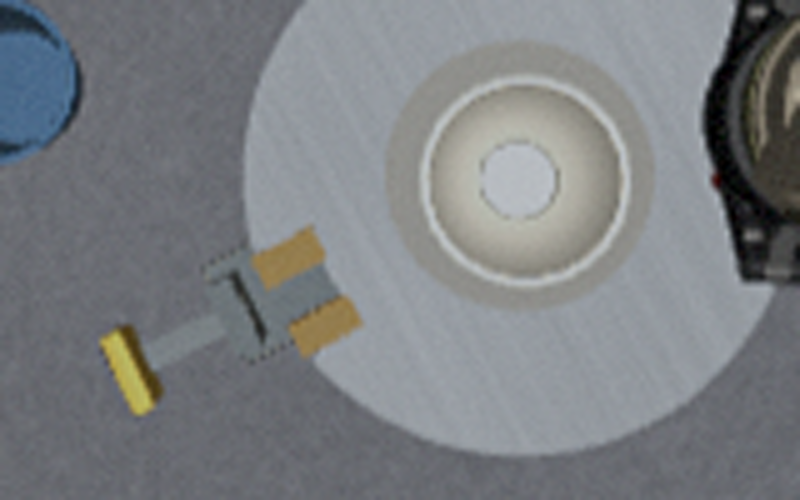

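The crop shows the brass blocks at (289,257) and (326,326) and the tab at (130,370). The slot is still about 3 mm (1.7°) counterclockwise of the bar line, so I'll give it a small nudge.

Emit:
play_rows(
  fingers=[0,0,0,0],
  slide=[
    [-0.0009,-0.0036,0],
    [-0.0009,-0.0036,0],
    [0,0,0],
    [0,0,0],
  ],
  spin=[0.02,0.02,0,0],
)

```text
time: 13.32
tcp_pos: [0.6075, -0.2146, 0.05]
eef_rot: [[0.09, 0.996, 0.0], [0.996, -0.09, 0.0], [0.0, 0.0, -1.0]]
ft_force: [1.0, 0.3, -0.6]
gripper_width: 0.0001
grip_force: 0.3
```

```bash
cat >> m.py <<'E'
def brass(n):
    look(n,('slot_mouth','peg_top','bowl'))
    for c in("top","side"):
        p=cv2.imread(f"pics/{c}{n}.png");h=cv2.cvtColor(p,cv2.COLOR_BGR2HSV)
        k=cv2.inRange(h,(12,110,60),(35,255,255));N,l,s,q=cv2.connectedComponentsWithStats(k)
        for i in range(1,N):
            if s[i,4]>=15 and 150<q[i][0]<270 and 170<q[i][1]<280: print(c,s[i,4],q[i].round(1),ray(c,q[i],.068).round(4))
E
python3 -c "
import m;m.brass(7)"
```

```text
top slot_mouth [([0.54, -0.015, 0.067], 0.73)]
top peg_top [([0.585, -0.218, 0.104], 0.94)]
top bowl [([0.534, -0.001, 0.066], 0.64)]
side slot_mouth [([0.54, -0.017, 0.066], 0.84)]
side peg_top [([0.586, -0.217, 0.103], 0.89)]
side bowl [([0.59, -0.124, 0.06], 0.87)]
13.7167 [ 0.60752721 -0.2146657   0.04998547] [0.24212609 0.60396786 0.4262028 ]
top 74 [246.9 230. ] [ 0.5621 -0.0211]
top 81 [253.7 243.6] [ 0.5321 -0.0353]
top 111 [215.9 253.5] [0.5128 0.0481]
side 266 [168.  192.9] [0.5151 0.0565]
side 114 [202.8 212.4] [ 0.5583 -0.0236]
side 90 [192.1 222.3] [ 0.53   -0.0365]
```

The slot is now within about 0.5 mm of the bar line. Next I'll back off, lift, and move round behind the tab.

Emit:
play_rows(
  fingers=[0,0,0,0,0,0,0,0,0,0,0],
  slide=[
    [0,0.019,0],
    [0,0.019,0],
    [0,0,0],
    [0,0,-0.084],
    [0,0,-0.084],
    [0,0,-0.084],
    [0,0,0],
    [0,0,0],
    [0,0,0],
    [0,0,0],
    [0,0,0],
  ],
  spin=[0,0,0,0,0,0,-0.136,-0.136,-0.136,-0.136,-0.136],
)

```text
time: 14.63
tcp_pos: [0.6229, -0.216, 0.1508]
eef_rot: [[-0.434, 0.901, 0.0], [0.901, 0.434, 0.0], [-0.0, 0.0, -1.0]]
ft_force: [-0.3, -0.6, -1.3]
gripper_width: 0.0002
grip_force: 0.0
```

Emit:
play_rows(
  fingers=[0,0,0,0,0,0,0,0,0,0,0,0],
  slide=[
    [0.08,0.003,0],
    [0.08,0.003,0],
    [0.08,0.003,0],
    [0.08,0.003,0],
    [0.08,0.003,0],
    [0.08,0.003,0],
    [0.08,0.003,0],
    [0.08,0.003,0],
    [0.08,0.003,0],
    [0.08,0.003,0],
    [0,0,0],
    [0,0,0],
  ],
  spin=[0,0,0,0,0,0,0,0,0,0,0,0],
)

```text
time: 15.63
tcp_pos: [0.4959, 0.0795, 0.1511]
eef_rot: [[-0.432, 0.902, 0.001], [0.902, 0.432, -0.0], [-0.0, 0.0, -1.0]]
ft_force: [0.2, 0.1, 0.1]
gripper_width: 0.0002
grip_force: 0.0
```

```bash
python3 -c "
import m;m.brass(8)"
```

```text
top slot_mouth [([0.541, -0.011, 0.066], 0.88)]
top peg_top [([0.592, -0.12, 0.065], 0.6)]
top bowl [([0.592, -0.121, 0.065], 0.81)]
side slot_mouth [([0.537, -0.018, 0.065], 0.63)]
side peg_top [([0.586, -0.216, 0.104], 0.58)]
side bowl [([0.589, -0.124, 0.064], 0.97)]
16.0333 [0.49650426 0.07728147 0.15065053] [-0.06427976  0.40550877  0.60920275]
top 73 [246.8 230.1] [ 0.562 -0.021]
top 79 [253.8 243.5] [ 0.5323 -0.0355]
top 111 [215.9 253.5] [0.5128 0.0481]
side 268 [168.  192.8] [0.5151 0.0567]
side 113 [202.8 212.4] [ 0.5583 -0.0235]
side 90 [192.1 222.3] [ 0.53   -0.0365]
```

Emit:
play_rows(
  fingers=[0,0,0,0,0,0,0,0,0],
  slide=[
    [0,0,0.08],
    [0,0,0.08],
    [0,0,0.08],
    [0,0,0.035],
    [0,0,0],
    [0,0,0],
    [-0.015,0,0],
    [-0.015,0,0],
    [0,0,0],
  ],
  spin=[0,0,0,0,0,0,0,0,0],
)

```text
time: 16.78
tcp_pos: [0.5037, 0.0662, 0.0425]
eef_rot: [[-0.428, 0.904, 0.004], [0.904, 0.428, -0.0], [-0.002, 0.003, -1.0]]
ft_force: [0.6, -0.7, 0.0]
gripper_width: 0.0001
grip_force: 0.0
```

Emit:
play_rows(
  fingers=[0,0,0,0,0,0,0,0],
  slide=[
    [-0.006,0,0],
    [-0.006,0,0],
    [-0.006,0,0],
    [-0.006,0,0],
    [-0.006,0,0],
    [-0.006,0,0],
    [-0.006,0,0],
    [-0.006,0,0],
  ],
  spin=[0,0,0,0,0,0,0,0],
)

```text
time: 17.45
tcp_pos: [0.5095, 0.0499, 0.0408]
eef_rot: [[-0.43, 0.903, -0.0], [0.903, 0.43, 0.0], [0.0, -0.0, -1.0]]
ft_force: [-0.5, 1.9, 2.0]
gripper_width: 0.0001
grip_force: 1.0
```

```bash
python3 -c "
import m;m.brass(9);m.look(10,('bar_tab','bar_nose'))"
```

```text
top slot_mouth [([0.538, -0.013, 0.064], 0.82)]
top peg_top [([0.585, -0.216, 0.103], 0.9)]
top bowl [([0.595, -0.124, 0.064], 0.85)]
side slot_mouth []
side peg_top [([0.587, -0.215, 0.105], 0.58)]
side bowl [([0.587, -0.124, 0.061], 0.58)]
17.85 [0.50960055 0.04986315 0.0407501 ] [-0.99165005 -0.06319496  0.68320248]
top 75 [246.9 230. ] [ 0.5621 -0.0212]
top 81 [253.7 243.6] [ 0.5321 -0.0353]
top 36 [220.8 247.3] [0.5261 0.0371]
side 273 [172.4 195.6] [0.5204 0.0454]
side 114 [202.7 212.4] [ 0.5582 -0.0235]
side 90 [192.1 222.3] [ 0.53   -0.0365]
top bar_tab [([0.515, 0.037, 0.098], 0.44)]
top bar_nose [([0.539, -0.012, 0.066], 0.65)]
side bar_tab [([0.513, 0.038, 0.102], 0.6)]
side bar_nose [([0.543, -0.015, 0.064], 0.57)]
18.15 [0.50957499 0.04999575 0.04079624] [ 0.2803196  -0.0439274  -0.48351341]
```

Emit:
play_rows(
  fingers=[0,0,0,0],
  slide=[
    [-0.006,0,0],
    [-0.006,0,0],
    [-0.006,0,0],
    [-0.006,0,0],
  ],
  spin=[0,0,0,0],
)

```text
time: 18.48
tcp_pos: [0.5135, 0.0413, 0.0408]
eef_rot: [[-0.429, 0.903, -0.0], [0.903, 0.429, 0.0], [0.0, -0.0, -1.0]]
ft_force: [-1.6, 1.7, 0.0]
gripper_width: -0.0
grip_force: 1.0
```

Emit:
play_rows(
  fingers=[0,0,0,0],
  slide=[
    [-0.006,0,0],
    [-0.006,0,0],
    [-0.006,0,0],
    [-0.006,0,0],
  ],
  spin=[0,0,0,0],
)

```text
time: 18.82
tcp_pos: [0.5177, 0.0324, 0.0407]
eef_rot: [[-0.429, 0.903, -0.0], [0.903, 0.429, 0.0], [0.0, -0.0, -1.0]]
ft_force: [-1.3, 2.4, 1.3]
gripper_width: 0.0001
grip_force: 1.0
```

```bash
python3 -c "
import m;m.brass(11);m.look(12,('bar_tab',))"
```

```text
top slot_mouth [([0.541, -0.013, 0.067], 0.71)]
top peg_top [([0.586, -0.214, 0.102], 0.7)]
top bowl [([0.592, -0.121, 0.065], 0.97)]
side slot_mouth [([0.584, -0.22, 0.103], 0.75)]
side peg_top [([0.584, -0.217, 0.105], 0.95)]
side bowl [([0.586, -0.121, 0.063], 0.57)]
19.2167 [0.51809851 0.03253186 0.04088307] [-0.65914323  0.0689516  -0.0405018 ]
top 76 [247.  230.1] [ 0.562  -0.0213]
top 80 [253.8 243.6] [ 0.5322 -0.0354]
side 260 [179.2 199.8] [0.5288 0.0285]
side 98 [203.4 211.9] [ 0.5598 -0.023 ]
side 91 [192.1 222.3] [ 0.5301 -0.0366]
top bar_tab [([0.528, 0.021, 0.101], 0.54)]
side bar_tab [([0.523, 0.019, 0.096], 0.96)]
19.4167 [0.51787854 0.03265284 0.04083554] [ 0.09180312 -0.15556478  0.15815792]
```

Emit:
play_rows(
  fingers=[0,0,0],
  slide=[
    [-0.003,0,0],
    [-0.003,0,0],
    [-0.003,0,0],
  ],
  spin=[0,0,0],
)

```text
time: 19.67
tcp_pos: [0.519, 0.0299, 0.0408]
eef_rot: [[-0.43, 0.903, -0.0], [0.903, 0.43, 0.001], [0.001, 0.0, -1.0]]
ft_force: [-2.7, 6.6, 3.4]
gripper_width: 0.0001
grip_force: 4.0
```

Emit:
play_rows(
  fingers=[0,0],
  slide=[
    [-0.003,0,0],
    [-0.002,0,0],
  ],
  spin=[0,0],
)

```text
time: 19.83
tcp_pos: [0.5189, 0.03, 0.0408]
eef_rot: [[-0.431, 0.903, -0.002], [0.903, 0.431, 0.005], [0.006, 0.001, -1.0]]
ft_force: [-4.8, 12.3, 6.6]
gripper_width: -0.0001
grip_force: 6.2
```

Emit:
play_rows(
  fingers=[0,0],
  slide=[
    [-0.002,0,0],
    [0,0,0],
  ],
  spin=[0,0],
)

```text
time: 20.0
tcp_pos: [0.5189, 0.03, 0.0408]
eef_rot: [[-0.431, 0.902, -0.002], [0.902, 0.431, 0.007], [0.007, 0.001, -1.0]]
ft_force: [-4.9, 11.3, 5.0]
gripper_width: -0.0001
grip_force: 6.3
```

The force has risen to 12 N and the tool has stopped advancing, which suggests the bar is at its stop. I'll retreat and look.

Emit:
play_rows(
  fingers=[0,0,0,0,0,0,0,0,0,0],
  slide=[
    [0.02,0,0],
    [0.03,0,0],
    [0.03,0,0],
    [0,0,0],
    [0,0,-0.08],
    [0,0,-0.08],
    [0,0,-0.08],
    [0.08,0,0],
    [0.08,0,0],
    [0,0,0],
  ],
  spin=[0,0,0,0,0,0,0,0,0,0],
)

```text
time: 20.83
tcp_pos: [0.4773, 0.1167, 0.1376]
eef_rot: [[-0.433, 0.902, -0.0], [0.902, 0.433, 0.001], [0.001, 0.001, -1.0]]
ft_force: [-1.0, 0.2, -0.7]
gripper_width: -0.0001
grip_force: 0.0
```

Run:
```python
import m,cv2,numpy as np
m.brass(13);m.look(14,('bar_tab','glaze_jar','mug','tiles'))
a=cv2.imread("pics/top14.png")[190:270,195:315];b=cv2.imread("pics/side14.png")[170:250,150:270]
cv2.imwrite("pics/c14.png",cv2.resize(np.hstack([a,b]),None,fx=3.3,fy=3.3,interpolation=2))
```

```text
top slot_mouth [([0.54, -0.012, 0.066], 0.76)]
top peg_top [([0.584, -0.219, 0.105], 0.83)]
top bowl [([0.592, -0.123, 0.064], 0.9)]
side slot_mouth [([0.644, 0.106, -0.0], 0.37)]
side peg_top [([0.586, -0.219, 0.104], 0.87)]
side bowl [([0.588, -0.123, 0.061], 0.79)]
21.2333 [0.47961843 0.11278106 0.13649215] [-0.88219713 -0.95474792 -0.58065575]
top 75 [246.9 230. ] [ 0.5621 -0.0212]
top 98 [230.  246.4] [0.5273 0.0169]
top 80 [253.8 243.6] [ 0.5322 -0.0354]
side 245 [179.9 200.2] [0.5296 0.0268]
side 92 [203.5 211.8] [ 0.5601 -0.0228]
side 90 [192.1 222.3] [ 0.53   -0.0365]
top bar_tab [([0.525, 0.017, 0.096], 0.59)]
top glaze_jar [([0.779, -0.041, 0.004], 0.8)]
top mug [([0.635, 0.105, 0.003], 0.96)]
top tiles [([0.717, -0.308, 0.004], 0.7)]
side bar_tab [([0.526, 0.016, 0.097], 0.66)]
side glaze_jar [([0.776, -0.044, 0.0], 0.79)]
side mug [([0.644, 0.106, -0.002], 0.58)]
side tiles [([0.713, -0.31, 0.001], 0.85)]
21.7333 [0.47932539 0.11355115 0.13680989] [-0.73740626 -0.49375335 -0.65822185]
```

View pics/c14.png

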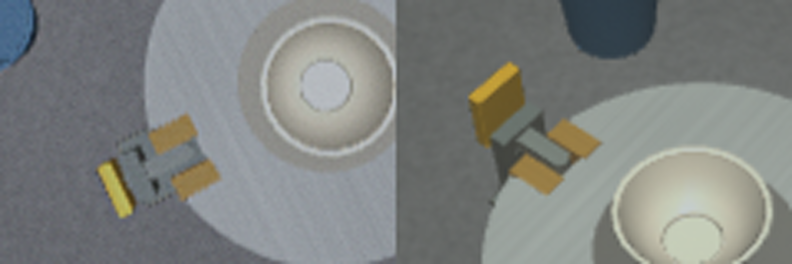

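The tab moved 34.5 mm by its centroid in the top view. The bar sits between the brass blocks and the tab is up against the guide.

```bash
python3 -c "
from bench import robot;print(robot.hand_in())"
```

```text
the job is handed in; nothing more can be done
None
```

I turned the wheel to the bar and pushed the bar home into the slot (about 34 mm by camera), with the bowl, jar, mug and tiles still in place; the job is handed in, and no verdict was returned.

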